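# Close up the painter's box

## Robot

A 6-joint arm with a two-finger parallel gripper is mounted at the origin on the work surface. World frame = base frame: x ahead of the robot, y to its left, z up, the work surface at z = 0. Lengths are in mm, angles in rad, forces in N, time in s.
With the tool pointing down it reaches from about 300 to 775 mm from the base axis. Payload 14.6 kg.
Tool frame: the origin (TCP) lies on the front face of the gripper's body, between the roots of the fingers; the fingertips stand 97 mm ahead of it and the grasp point (between the pads) lies 78 mm ahead of it; z points along the fingers, y is the line along which they close (so a half turn about z gives the same grasp; the last joint's range is limited). The gripper opens to 94 mm and grips with 3 to 60 N. Pads are 16 mm wide; open, the fingers measure 119 mm over their backs; the gripper's body (75 mm by 177 mm) begins 78 mm behind the grasp point.
Start: joints at [1.215, 0.3, 1.521, -0, 1.321, -0.067], TCP at [156.639, 527.214, 302.646] pointing down, gripper open.
Joint ranges: [-3.03, 3.03], [-0.79, 2.21], [0.23, 2.52], [-1.04, 4.18], [0, 3.07], [-2.55, 2.55]. Speed limits (rad/s): [2.22, 2.22, 2.57, 3.14, 3.14, 3.14].

## Interface

Orientations are given as [roll, pitch, yaw] about the fixed x, y, z axes, in that order (R = Rz(yaw) Ry(pitch) Rx(roll)).
In Python, from cell import * gives the robot as it stands.
- The arm moves only by the tool carry_out, never from a script. Its arguments are lists of equal length, an entry for each row: "slide": the shift along the world's x, y, z scaled (see below), a list of three; "dr": the turn, a rotation vector about the world's x, y, z scaled (see below), a list of three; "gripper": the opening in per cent of the stroke, from 0 (shut) to 100 (fully open). A call has 1 to 10 rows; each row is the pose to reach, as a shift and turn from the pose commanded when the call began, turning the shorter way round; what a row does not reach only later rows make up. The controller multiplies each number of a shift by 0.25 m and each number of a turn by 360 degrees. A row lasts 1/12 s, in which the tool goes at most 41.7 mm and 7.16 degrees, less where a joint would pass 70% of its speed; a pose out of reach is approached as far as the arm can. A call with a number of a shift or a turn outside -1 to 1 is refused whole. A call with a gripper value outside its range is refused whole. The fingers move at their own pace and stop on an object; "newtons" is the grip in N (left out, the last holds). Time passes only in rows, so rows that repeat a pose let the fingers close. It gives the time, the measured TCP pose, the force, the opening and the grip force at its end, in the units of the state.
- read_state(): the state, without advancing time (a new reading comes with each control period).
- camera(name): name is "scene" or "top" or "wrist"; returns the picture (420x560x3 uint8, red, green, blue); there is no depth.
- camera_model(name): a dict with "vfov" (degrees; the focal length in pixels is half the picture's height over the tangent of half this angle, whatever the lens; pixels are square), "cx", "cy" (the principal point, pixels), "R" (3x3) and "t" (3): a world point X has camera coordinates R X + t. Camera axes: x right, y down, z forward; pixel columns grow to the right and rows downward; lengths in mm; the calibration is good to about 2 mm. A picture is of the moment at which its call begins: read the wrist's pose just before it. camera_model takes no time and is no camera call; for the wrist camera it gives the pose at the moment of the call.
- sign_off(): hands the job in; it is judged then, once.
The state is a dict: "clock": time; "joints": joint angles; "qd": joint speeds; "effort": joint torques, N m; "eef_pos": TCP position; "eef_rot": TCP orientation; "wrist_force": force on the tool from outside, world axes, zero at the start; "moment": the same for the moment, N m; "finger_gap": finger opening in mm; "finger_force": force on a finger pad.
Only numpy, scipy, OpenCV 4.12 (cv2) and the standard library are available. Lean on these libraries where they do the work, as an engineer would, in place of code of your own. Each camera call takes 0.05 s, during which the arm holds its last target. There are 200 camera calls.

## Task

Pack up the open wooden paint box for the day: push the upright plywood flap down until it lies flat over the paint tubes, and only then swing the box's hinged lid fully shut over it. Do it gently with the fingertips by pushing alone, without slamming the lid and without lifting or shoving the box, and leave the pot, bottle, tin and jar around it where they stand.

Things in the scene. Friction and masses are not known exactly. Their poses are not given: they have to be found in the camera images.
- paint_box: Open-topped wooden box, loose on the table, 2.5 kg with its contents: 220 mm along its x, 200 mm along its y, 75 mm high, walls 8 mm. Origin: centre of the underside, z up. The lid is hinged along its +y rim, the flap just inside its -y wall. Stands with its +y side to the robot's left, turned up to 0.45 rad.
- lid (a joint): Lid hinge, about the box's x axis: 0 = shut, lying level on the rim, pi/2 = standing upright, 2.0 = stop, leaning outwards over +y. Starts about 1.65 to 1.95. The stiff hinge keeps the lid wherever it is left (it does not fall or spring back): 0.45 N m of friction, so 2 to 4 N at the free edge moves it.
- lid_hinge (a point): Middle of the lid's hinge line, at box (0, 100, 75.5) mm; its axes turn with the lid and equal the box's axes when it is shut. The lid is a shallow wooden tray 220 mm along x, reaching 200 mm from the hinge (to its own -y), 24 mm deep (own z 0 to 24 mm); its outer face, own z = 24 mm, looks away from the box when open and is the top (99.5 mm above the table) when shut. Lid mass 0.3 kg.
- lid_edge (a point): Middle of the lid's free edge, on its outer face: lid_hinge frame (0, -200, 24) mm. About 265 mm above the table when the lid is open.
- flap (a joint): Flap hinge, about the box's x axis: 0 = lying flat and level over the tubes inside the box, pi/2 = standing upright, 1.8 = stop, leaning a little outwards over -y. Starts about 1.4 to 1.75. Stays wherever it is left: 0.10 N m of friction, so 1 to 2 N near the free edge moves it.
- flap_hinge (a point): Middle of the flap's hinge line, at box (0, -83, 55) mm (20 mm below the rim, on the mid-plane of the flap); its axes turn with the flap and equal the box's when it lies flat. The flap is a plywood board 196 mm along x, reaching 110 mm from the hinge (to its own +y), 6 mm thick (own z -3 to 3 mm). Its own +z face looks outwards (box -y) when upright and is the top (58 mm above the table) when flat. Flap mass 0.11 kg.
- flap_edge (a point): Middle of the flap's free edge, on its +z face: flap_hinge frame (0, 110, 3) mm. About 165 mm above the table when upright.
- brush_pot: Bystander: loose white ceramic pot, 68 mm across, 110 mm high, brushes stick out to 220 mm above the table (up to 55 mm from the axis). Origin: centre of the underside.
- oil_bottle: Bystander: loose amber glass bottle, 52 mm across, 130 mm high. Origin: centre of the underside.
- paint_tin: Bystander: loose steel tin, 74 mm across, 85 mm high. Origin: centre of the underside.
- pigment_jar: Bystander: loose reddish jar with a steel cap, 60 mm across, 70 mm high. Origin: centre of the underside. All four bystanders stand beyond the two ends of the box (past its +x and -x sides), about 155 to 175 mm from its middle along its x.

How it is judged:
By the outcome, as a careful person would: the job done as asked, in the order asked, and still so for the second after the job is handed in, with the robot touching nothing.
It also fails if it takes over 64 s, if anything falls off the work surface, if the arm or the gripper's body presses on something with over 40 N, if the wrist force passes 120 N, or if a joint passes its speed limit or range.

## Working session

There is one attempt and no reset: what is moved stays moved. The work goes in short steps, Python scripts to look and compute and a tool call to move; the robot and the scene stay as the last step left them, time stands still between calls to the robot, and variables do not carry over. Pictures are saved under pics/ and viewed, at most 10 in all, crops included, and the job is handed in when it is done.

Besides the shell and the picture viewer there is one more tool, called after ">>>" by a JSON object that holds its "fn" and its "kwargs", one argument or row to a line. carry_out: Moves the arm, as the interface text tells. Its arguments: {"type":"object","properties":{"slide":{"type":"array","items":{"type":"array","items":{"type":"number","minimum":-1,"maximum":1}}},"dr":{"type":"array","items":{"type":"array","items":{"type":"number","minimum":-1,"maximum":1}}},"gripper":{"type":"array","items":{"type":"number"}},"newtons":{"type":"number"}},"required":["slide","dr","gripper"]}

```bash
mkdir -p pics; ls; python3 - <<'E'
from cell import *
import cv2,numpy as np
a=camera("scene");b=camera("top")
cv2.imwrite("pics/s.png",a[:,:,::-1]);cv2.imwrite("pics/t.png",b[:,:,::-1])
for n in("scene","top","wrist"):print(n,camera_model(n))
s=read_state();print(s)
E
```

```text
pics
scene {'vfov': 52.24420552061602, 'cx': 286.50820375149056, 'cy': 216.35241047893743, 'R': array([[ 0.14177725,  0.98989786, -0.00119785],
       [ 0.77779555, -0.11214743, -0.61843111],
       [-0.61231797,  0.08674778, -0.7858381 ]]), 't': array([ -58.08815851, -407.21156665, 1124.71202748])}
top {'vfov': 54.678192830936425, 'cx': 282.1040065040928, 'cy': 205.98514369800455, 'R': array([[ 9.80713740e-03, -9.99951908e-01,  3.10063288e-05],
       [-9.97539829e-01, -9.78563310e-03, -6.94156369e-02],
       [ 6.94126020e-02,  6.49838641e-04, -9.97587825e-01]]), 't': array([-29.03327199, 604.72734095, 794.91741095])}
wrist {'vfov': 66.58629451343886, 'cx': 279.59897453189603, 'cy': 216.59934699837646, 'R': array([[ 0.28476568,  0.95859535, -0.00185898],
       [ 0.92924087, -0.27556818,  0.24611702],
       [ 0.23541436, -0.07181312, -0.96923834]]), 't': array([-548.50899221,  -24.96764905,  391.21197958])}
{'clock': 0.1, 'joints': array([ 1.21541824e+00,  3.00417967e-01,  1.52149863e+00, -7.40261719e-06,
        1.32071346e+00, -6.66047545e-02]), 'qd': array([-0.00019932, -0.00117406, -0.00124435, -0.00039563, -0.00015773,
       -0.00057808]), 'effort': array([ 4.91677529e-04, -5.32647228e+01, -3.53277218e+01,  7.09792553e-02,
        2.34451942e-02, -7.32578951e-05]), 'eef_pos': array([156.58803313, 527.10188002, 302.15030547]), 'eef_rot': array([-3.14055708e+00, -6.18900290e-05,  2.85282112e+00]), 'wrist_force': array([-0.36713306, -0.16131409, -0.07010096]), 'moment': array([-0.03913785,  0.01275792,  0.01398631]), 'finger_force': 0.0, 'finger_gap': 94.04316687498827}
```

View pics/s.png

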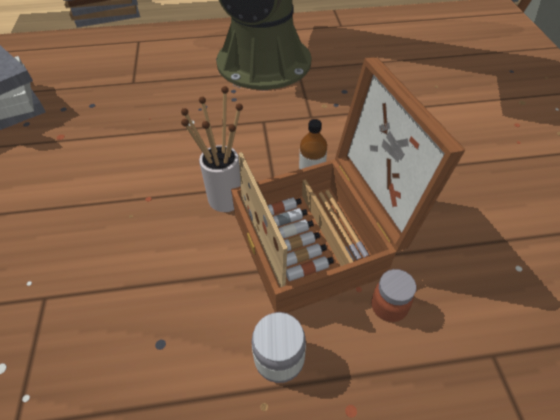

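View pics/t.png

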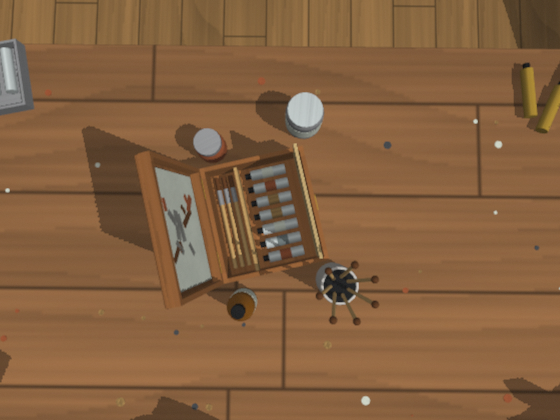

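The scene view shows the open lid on the right (corners about (370,65), (455,155), (400,240)), the flap upright at (240–285,160–280), pot at (222,180), bottle at (313,145), tin at (279,345) and jar at (395,295). The top view shows the box at about (262,212), the lid on its left (140–220,150–305) and the flap edge from (296,147) to (322,260). I'll enlarge both to pick corners.

```bash
python3 - <<'E'
import cv2
a=cv2.imread("pics/s.png")[55:305,225:465];b=cv2.imread("pics/t.png")[130:320,130:350]
cv2.imwrite("pics/s2.png",cv2.resize(a,None,fx=2.4,fy=2.4,interpolation=2))
cv2.imwrite("pics/t2.png",cv2.resize(b,None,fx=3,fy=3,interpolation=2))
E
```

```text
(no output)
```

View pics/s2.png

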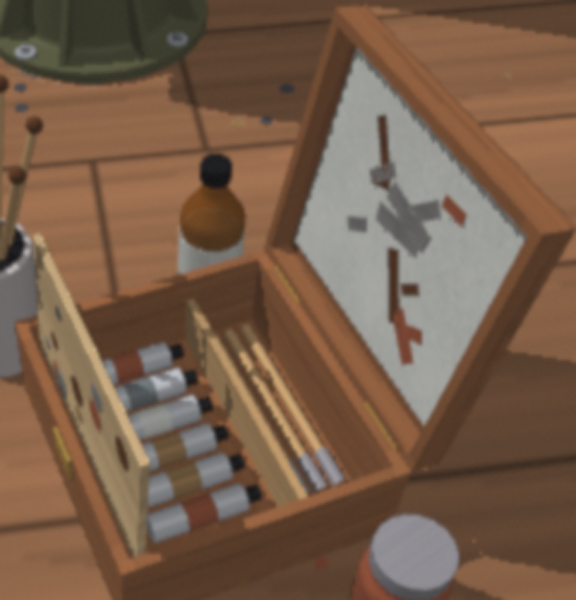

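View pics/t2.png

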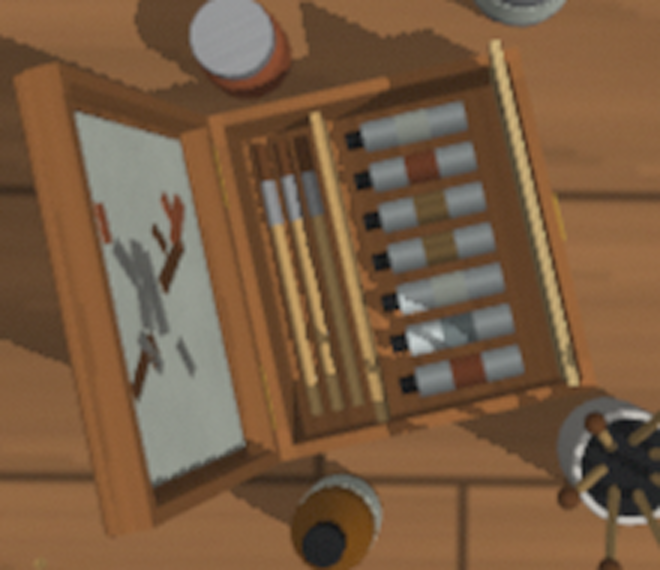

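```bash
cat >h.py <<'E'
from cell import *
import numpy as np,cv2
def ray(n,p):
    m=camera_model(n);f=210/np.tan(np.radians(m["vfov"]/2))
    d=m["R"].T@np.array([(p[0]-m["cx"])/f,(p[1]-m["cy"])/f,1]);c=-m["R"].T@m["t"]
    return c,d/np.linalg.norm(d)
def onz(n,p,z):
    c,d=ray(n,p);return c+d*(z-c[2])/d[2]
def tri(pt,ps):
    A=0;b=0
    for n,p in(("top",pt),("scene",ps)):
        c,d=ray(n,p);P=np.eye(3)-np.outer(d,d);A=A+P;b=b+P@c
    return np.linalg.solve(A,b)
T=lambda u,v:(130+u/3-.33,130+v/3-.33)
S=lambda u,v:(225+u/2.4-.3,55+v/2.4-.3)
E
cat >m.py <<'E'
from h import *
np.set_printoptions(precision=1,suppress=True)
bc=[(110,100),(-110,100),(-110,-100),(110,-100)]
pts=[onz("top",T(*p),75) for p in[(210,117),(287,455),(590,380),(510,48)]]
pts2=[onz("scene",S(*p),75) for p in[(408,468),(262,255),(20,325),(122,570)]]
for P in(pts,pts2):
    P=np.array(P)[:,:2];M,_=cv2.estimateAffinePartial2D(np.float32(bc),np.float32(P));print(P,M[:,2],np.arctan2(M[1,0],M[0,0]),np.hypot(M[0,0],M[1,0]))
print("lid+x",tri(T(18,76),S(570,232)),"lid-x",tri(T(108,533),S(375,10)))
print("flap+x",tri(T(495,41),S(146,463)),"flap-x",tri(T(573,384),S(38,237)))
for n,u,z in(("pot",(339,286),110),("bottle",(238,311),130),("tin",(305,109),85),("jar",(207,143),70)):print(n,onz("top",u,z))
E
python3 m.py
```

```text
[[ 670.3  133.2]
 [ 460.3   80.6]
 [ 508.2 -106.3]
 [ 716.1  -55.3]] [589.2  13.6] 0.2387282922729184 0.9721104789467412
[[ 669.2  133.3]
 [ 463.6   80.5]
 [ 508.9 -108.1]
 [ 716.2  -59.9]] [590.1  10.5] 0.23116385391325475 0.9702142701419839
lid+x [658.2 184.5 265.8] lid-x [446.7 138.3 266.5]
flap+x [700.4 -43.  163.8] flap-x [510.4 -87.7 160.5]
pot [ 458.2 -125.   110. ]
bottle [416.8  50.4 130. ]
tin [783.9 -64.4  85. ]
jar [720.7 121.4  70. ]
```

>>> {"fn": "carry_out", "kwargs": {
  "slide": [
    [0.2, -0.2, 0.4],
    [0.6, -0.8, 0.4],
    [0.6, -0.8, 0.4],
    [0.6, -0.8, 0.4],
    [0.6, -0.8, 0.4],
    [0.6, -0.8, 0.4],
    [0.6, -0.8, 0.4],
    [0.6, -0.8, 0.4],
    [0.6, -0.8, 0.4],
    [0.6, -0.8, 0.4]
  ],
  "dr": [
    [0, 0, -0.1667],
    [0, 0, -0.1667],
    [0, 0, -0.1667],
    [0, 0, -0.1667],
    [0, 0, -0.1667],
    [0, 0, -0.1667],
    [0, 0, -0.1667],
    [0, 0, -0.1667],
    [0, 0, -0.1667],
    [0, 0, -0.1667]
  ],
  "gripper": [0, 0, 0, 0, 0, 0, 0, 0, 0, 0]
}}

```text
clock: 0.93
eef_pos: [306.9, 326.8, 402.6]
eef_rot: [-3.141, 0.0, 1.802]
wrist_force: [-0.4, 0.1, 0.6]
finger_gap: 30.6
finger_force: 0.0
```

>>> {"fn": "carry_out", "kwargs": {
  "slide": [
    [0.7, -0.9, 0],
    [0.7, -0.9, 0],
    [0.7, -0.9, 0],
    [0.7, -0.9, 0],
    [0.7, -0.9, 0],
    [0.7, -0.9, 0],
    [0.7, -0.9, 0],
    [0.7, -0.9, 0],
    [0.7, -0.9, 0]
  ],
  "dr": [
    [0, 0, 0],
    [0, 0, 0],
    [0, 0, 0],
    [0, 0, 0],
    [0, 0, 0],
    [0, 0, 0],
    [0, 0, 0],
    [0, 0, 0],
    [0, 0, 0]
  ],
  "gripper": [0, 0, 0, 0, 0, 0, 0, 0, 0]
}}

```text
clock: 1.68
eef_pos: [482.1, 101.4, 401.9]
eef_rot: [-3.14, -0.0, 1.805]
wrist_force: [-0.3, 0.9, -0.7]
finger_gap: 0.5
finger_force: 0.0
```

>>> {"fn": "carry_out", "kwargs": {
  "slide": [
    [0.58, -0.8, 0],
    [0.58, -0.8, 0],
    [0.58, -0.8, 0],
    [0.58, -0.8, 0],
    [0.58, -0.8, 0],
    [0.58, -0.8, 0],
    [0.58, -0.8, 0]
  ],
  "dr": [
    [0, 0, 0],
    [0, 0, 0],
    [0, 0, 0],
    [0, 0, 0],
    [0, 0, 0],
    [0, 0, 0],
    [0, 0, 0]
  ],
  "gripper": [0, 0, 0, 0, 0, 0, 0]
}}

```text
clock: 2.27
eef_pos: [628.7, -101.0, 400.1]
eef_rot: [-3.138, -0.001, 1.805]
wrist_force: [0.1, -0.6, -1.1]
finger_gap: 0.4
finger_force: 0.0
```

>>> {"fn": "carry_out", "kwargs": {
  "slide": [
    [0, 0, -0.1],
    [0, 0, -0.2],
    [0, 0, -0.3],
    [0, 0, -0.4],
    [0, 0, -0.5],
    [0, 0, -0.58],
    [0, 0, -0.62],
    [0, 0, -0.62]
  ],
  "dr": [
    [0, 0, 0],
    [0, 0, 0],
    [0, 0, 0],
    [0, 0, 0],
    [0, 0, 0],
    [0, 0, 0],
    [0, 0, 0],
    [0, 0, 0]
  ],
  "gripper": [0, 0, 0, 0, 0, 0, 0, 0]
}}

```text
clock: 2.93
eef_pos: [626.1, -96.2, 245.7]
eef_rot: [-3.138, -0.002, 1.808]
wrist_force: [0.0, 0.3, -0.4]
finger_gap: 0.2
finger_force: 0.0
```

```bash
python3 - <<'E'
from h import *
cv2.imwrite("pics/s3.png",cv2.resize(camera("scene")[20:320,150:470],None,fx=1.8,fy=1.8)[:,:,::-1])
E
```

```text
(no output)
```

View pics/s3.png

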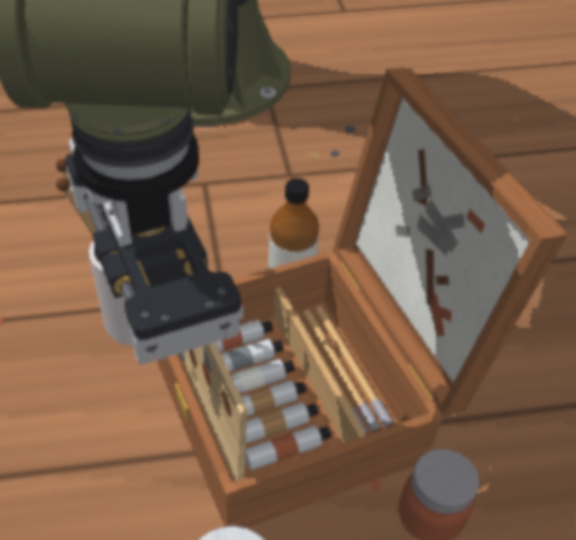

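The fingertips are behind the flap, around (190,350) in this crop. The body clears the brushes and the flap is still upright. Next I'll work out the arc rows.

```bash
cat >p.py <<'E'
import numpy as np
th=.235;C=np.array([589.5,12]);W=8
def world(x,y,ztip):
    c,s=np.cos(th),np.sin(th);return np.array([C[0]+c*x-s*y,C[1]+s*x+c*y,ztip+97])
def flap(a,r=85):return world(10,-83+r*np.cos(a)-3*np.sin(a)-W,55+r*np.sin(a)+3*np.cos(a))
def lid(a,r=180,x=10):return world(x,100-r*np.cos(a)+24*np.sin(a)+W,75.5+r*np.sin(a)+24*np.cos(a))
def show(P,cmd,n=10):
    for i in range(0,len(P),n):
        print([[float(v) for v in np.round((p-cmd)/250,3)] for p in P[i:i+n]]);cmd=cmd+np.round((P[i:i+n][-1]-cmd)/250,3)*250
    print(cmd)
E
python3 - <<'E'
from p import *
show([flap(a) for a in np.linspace(1.65,0,30)],np.array([626,-97.8,247.6]))
E
```

```text
[[-0.013, 0.057, -0.044], [-0.018, 0.075, -0.043], [-0.022, 0.094, -0.042], [-0.027, 0.113, -0.043], [-0.031, 0.132, -0.044], [-0.036, 0.15, -0.047], [-0.04, 0.169, -0.051], [-0.045, 0.187, -0.056], [-0.049, 0.205, -0.062], [-0.053, 0.223, -0.069]]
[[-0.004, 0.017, -0.008], [-0.008, 0.033, -0.017], [-0.012, 0.05, -0.027], [-0.016, 0.065, -0.038], [-0.019, 0.08, -0.049], [-0.023, 0.094, -0.062], [-0.026, 0.108, -0.075], [-0.029, 0.121, -0.09], [-0.032, 0.133, -0.105], [-0.035, 0.144, -0.12]]
[[-0.002, 0.01, -0.016], [-0.004, 0.019, -0.033], [-0.006, 0.028, -0.05], [-0.008, 0.035, -0.068], [-0.01, 0.042, -0.086], [-0.011, 0.047, -0.105], [-0.012, 0.051, -0.124], [-0.013, 0.055, -0.143], [-0.013, 0.057, -0.162], [-0.014, 0.058, -0.181]]
[600.5    8.45 155.1 ]
```

>>> {"fn": "carry_out", "kwargs": {
  "slide": [
    [-0.013, 0.057, -0.044],
    [-0.018, 0.075, -0.043],
    [-0.022, 0.094, -0.042],
    [-0.027, 0.113, -0.043],
    [-0.031, 0.132, -0.044],
    [-0.036, 0.15, -0.047],
    [-0.04, 0.169, -0.051],
    [-0.045, 0.187, -0.056],
    [-0.049, 0.205, -0.062],
    [-0.053, 0.223, -0.069]
  ],
  "dr": [
    [0, 0, 0],
    [0, 0, 0],
    [0, 0, 0],
    [0, 0, 0],
    [0, 0, 0],
    [0, 0, 0],
    [0, 0, 0],
    [0, 0, 0],
    [0, 0, 0],
    [0, 0, 0]
  ],
  "gripper": [0, 0, 0, 0, 0, 0, 0, 0, 0, 0]
}}

```text
clock: 3.82
eef_pos: [613.3, -41.6, 230.3]
eef_rot: [3.142, -0.0, 1.805]
wrist_force: [0.8, -0.4, 0.8]
finger_gap: 0.8
finger_force: 0.5
```

>>> {"fn": "carry_out", "kwargs": {
  "slide": [
    [-0.004, 0.017, -0.008],
    [-0.008, 0.033, -0.017],
    [-0.012, 0.05, -0.027],
    [-0.016, 0.065, -0.038],
    [-0.019, 0.08, -0.049],
    [-0.023, 0.094, -0.062],
    [-0.026, 0.108, -0.075],
    [-0.029, 0.121, -0.09],
    [-0.032, 0.133, -0.105],
    [-0.035, 0.144, -0.12]
  ],
  "dr": [
    [0, 0, 0],
    [0, 0, 0],
    [0, 0, 0],
    [0, 0, 0],
    [0, 0, 0],
    [0, 0, 0],
    [0, 0, 0],
    [0, 0, 0],
    [0, 0, 0],
    [0, 0, 0]
  ],
  "gripper": [0, 0, 0, 0, 0, 0, 0, 0, 0, 0]
}}

```text
clock: 4.65
eef_pos: [604.5, -5.7, 199.9]
eef_rot: [-3.141, -0.0, 1.805]
wrist_force: [0.9, -0.0, 0.9]
finger_gap: 0.5
finger_force: 0.4
```

>>> {"fn": "carry_out", "kwargs": {
  "slide": [
    [-0.002, 0.01, -0.016],
    [-0.004, 0.019, -0.033],
    [-0.006, 0.028, -0.05],
    [-0.008, 0.035, -0.068],
    [-0.01, 0.042, -0.086],
    [-0.011, 0.047, -0.105],
    [-0.012, 0.051, -0.124],
    [-0.013, 0.055, -0.143]
  ],
  "dr": [
    [0, 0, 0],
    [0, 0, 0],
    [0, 0, 0],
    [0, 0, 0],
    [0, 0, 0],
    [0, 0, 0],
    [0, 0, 0],
    [0, 0, 0]
  ],
  "gripper": [0, 0, 0, 0, 0, 0, 0, 0]
}}

```text
clock: 5.32
eef_pos: [601.4, 7.8, 164.2]
eef_rot: [-3.142, -0.0, 1.805]
wrist_force: [0.7, -0.9, 0.7]
finger_gap: 0.8
finger_force: 0.3
```

Flap is following with about 1 N of force. I'll press down the last bit slowly.

>>> {"fn": "carry_out", "kwargs": {
  "slide": [
    [0, 0.001, -0.01],
    [-0.001, 0.002, -0.02],
    [-0.001, 0.003, -0.03],
    [-0.001, 0.003, -0.038],
    [-0.001, 0.003, -0.042],
    [-0.001, 0.003, -0.044]
  ],
  "dr": [
    [0, 0, 0],
    [0, 0, 0],
    [0, 0, 0],
    [0, 0, 0],
    [0, 0, 0],
    [0, 0, 0]
  ],
  "gripper": [0, 0, 0, 0, 0, 0]
}}

```text
clock: 5.82
eef_pos: [601.2, 8.5, 155.1]
eef_rot: [3.141, 0.0, 1.805]
wrist_force: [-10.6, 0.5, 21.4]
finger_gap: 0.4
finger_force: 10.4
```

```bash
python3 - <<'E'
from h import *
cv2.imwrite("pics/s4.png",cv2.resize(camera("scene")[20:320,150:470],None,fx=1.8,fy=1.8)[:,:,::-1])
print(read_state()["wrist_force"])
E
```

```text
[-9.06456251  0.97420008 17.07965661]
```

View pics/s4.png

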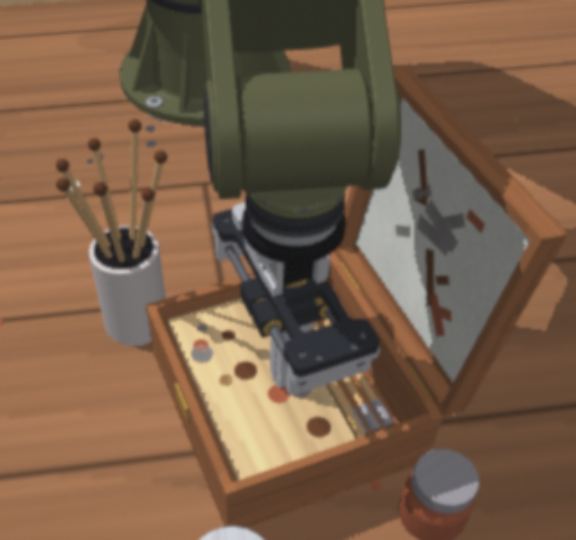

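The flap lies flat, with the contact at about (285,385) in this crop; the box hasn't moved and the pot is untouched. Next I retract, go over and come down behind the lid.

>>> {"fn": "carry_out", "kwargs": {
  "slide": [
    [0, 0, 0.1],
    [0, 0, 0.25],
    [0, 0, 0.4],
    [0, 0, 0.55],
    [0, 0, 0.7],
    [0, 0, 0.85],
    [0, 0, 1],
    [0, 0, 1]
  ],
  "dr": [
    [0, 0, 0],
    [0, 0, 0],
    [0, 0, 0],
    [0, 0, 0],
    [0, 0, 0],
    [0, 0, 0],
    [0, 0, 0],
    [0, 0, 0]
  ],
  "gripper": [0, 0, 0, 0, 0, 0, 0, 0]
}}

```text
clock: 6.53
eef_pos: [601.4, 8.4, 411.7]
eef_rot: [3.131, 0.003, 1.805]
wrist_force: [-0.0, -0.2, 1.6]
finger_gap: 0.6
finger_force: 0.0
```

>>> {"fn": "carry_out", "kwargs": {
  "slide": [
    [-0.03, 0.12, 0],
    [-0.06, 0.24, 0],
    [-0.09, 0.36, 0],
    [-0.12, 0.48, 0],
    [-0.15, 0.6, 0],
    [-0.18, 0.72, 0],
    [-0.18, 0.76, 0],
    [-0.18, 0.76, 0]
  ],
  "dr": [
    [0, 0, 0],
    [0, 0, 0],
    [0, 0, 0],
    [0, 0, 0],
    [0, 0, 0],
    [0, 0, 0],
    [0, 0, 0],
    [0, 0, 0]
  ],
  "gripper": [0, 0, 0, 0, 0, 0, 0, 0]
}}

```text
clock: 7.2
eef_pos: [555.8, 200.3, 403.4]
eef_rot: [-3.141, -0.0, 1.808]
wrist_force: [-0.7, -0.3, -0.6]
finger_gap: 0.4
finger_force: 0.0
```

>>> {"fn": "carry_out", "kwargs": {
  "slide": [
    [0, 0, -0.06],
    [0, 0, -0.12],
    [0, 0, -0.18],
    [0, 0, -0.23],
    [0, 0, -0.23]
  ],
  "dr": [
    [0, 0, 0],
    [0, 0, 0],
    [0, 0, 0],
    [0, 0, 0],
    [0, 0, 0]
  ],
  "gripper": [0, 0, 0, 0, 0]
}}

```text
clock: 7.62
eef_pos: [556.2, 196.9, 343.4]
eef_rot: [-3.138, 0.0, 1.804]
wrist_force: [0.0, 0.1, 1.2]
finger_gap: 0.9
finger_force: 0.0
```

```bash
python3 - <<'E'
from h import *
from p import *
cv2.imwrite("pics/s5.png",cv2.resize(camera("scene")[20:320,150:470],None,fx=1.8,fy=1.8)[:,:,::-1])
show([lid(a) for a in np.linspace(1.8,0.02,60)],np.array([555.5,198.45,346.1]))
E
```

```text
[[0.014, -0.066, -0.015], [0.019, -0.086, -0.008], [0.024, -0.107, -0.001], [0.029, -0.127, 0.005], [0.034, -0.148, 0.011], [0.039, -0.168, 0.016], [0.044, -0.189, 0.02], [0.049, -0.21, 0.024], [0.054, -0.232, 0.027], [0.059, -0.253, 0.029]]
[[0.005, -0.021, 0.002], [0.01, -0.042, 0.003], [0.015, -0.064, 0.003], [0.02, -0.085, 0.003], [0.026, -0.106, 0.002], [0.031, -0.127, -0.0], [0.036, -0.149, -0.002], [0.041, -0.17, -0.005], [0.046, -0.191, -0.009], [0.051, -0.212, -0.013]]
[[0.005, -0.02, -0.005], [0.01, -0.041, -0.011], [0.015, -0.061, -0.017], [0.019, -0.082, -0.024], [0.024, -0.102, -0.031], [0.029, -0.122, -0.039], [0.034, -0.141, -0.048], [0.038, -0.16, -0.057], [0.043, -0.179, -0.067], [0.047, -0.198, -0.078]]
[[0.005, -0.019, -0.011], [0.009, -0.037, -0.022], [0.013, -0.054, -0.034], [0.017, -0.072, -0.047], [0.022, -0.089, -0.06], [0.026, -0.105, -0.074], [0.029, -0.121, -0.088], [0.033, -0.137, -0.103], [0.037, -0.153, -0.118], [0.04, -0.167, -0.134]]
[[0.004, -0.015, -0.016], [0.007, -0.029, -0.033], [0.01, -0.042, -0.05], [0.013, -0.055, -0.067], [0.016, -0.067, -0.085], [0.019, -0.079, -0.103], [0.022, -0.091, -0.122], [0.025, -0.101, -0.141], [0.027, -0.111, -0.16], [0.029, -0.121, -0.18]]
[[0.002, -0.009, -0.02], [0.004, -0.018, -0.04], [0.006, -0.026, -0.06], [0.008, -0.033, -0.081], [0.01, -0.04, -0.101], [0.011, -0.046, -0.122], [0.012, -0.051, -0.144], [0.014, -0.056, -0.165], [0.015, -0.06, -0.186], [0.015, -0.064, -0.208]]
[615.75 -55.3  200.1 ]
```

View pics/s5.png

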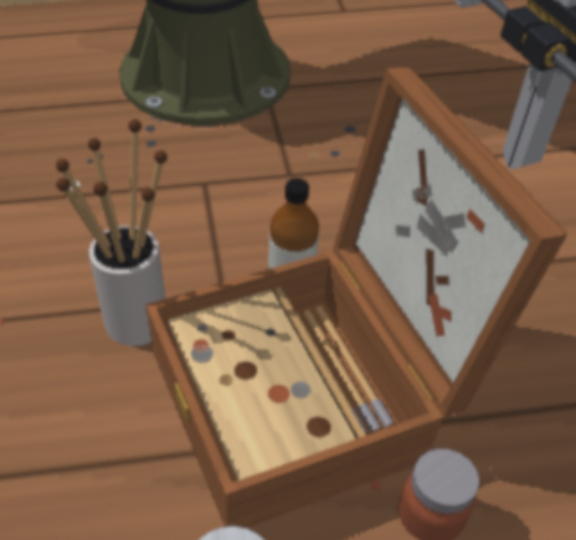

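The flap stays flat on its own. The fingers are just outside the lid's outer face, near (525,165). I'll push the lid along its arc.

>>> {"fn": "carry_out", "kwargs": {
  "slide": [
    [0.014, -0.066, -0.015],
    [0.019, -0.086, -0.008],
    [0.024, -0.107, -0.001],
    [0.029, -0.127, 0.005],
    [0.034, -0.148, 0.011],
    [0.039, -0.168, 0.016],
    [0.044, -0.189, 0.02],
    [0.049, -0.21, 0.024],
    [0.054, -0.232, 0.027],
    [0.059, -0.253, 0.029]
  ],
  "dr": [
    [0, 0, 0],
    [0, 0, 0],
    [0, 0, 0],
    [0, 0, 0],
    [0, 0, 0],
    [0, 0, 0],
    [0, 0, 0],
    [0, 0, 0],
    [0, 0, 0],
    [0, 0, 0]
  ],
  "gripper": [0, 0, 0, 0, 0, 0, 0, 0, 0, 0]
}}

```text
clock: 8.5
eef_pos: [571.0, 134.8, 353.6]
eef_rot: [3.141, -0.0, 1.805]
wrist_force: [-0.3, 2.6, -1.0]
finger_gap: -0.3
finger_force: 1.3
```

>>> {"fn": "carry_out", "kwargs": {
  "slide": [
    [0.005, -0.021, 0.002],
    [0.01, -0.042, 0.003],
    [0.015, -0.064, 0.003],
    [0.02, -0.085, 0.003],
    [0.026, -0.106, 0.002],
    [0.031, -0.127, 0],
    [0.036, -0.149, -0.002],
    [0.041, -0.17, -0.005],
    [0.046, -0.191, -0.009],
    [0.051, -0.212, -0.013]
  ],
  "dr": [
    [0, 0, 0],
    [0, 0, 0],
    [0, 0, 0],
    [0, 0, 0],
    [0, 0, 0],
    [0, 0, 0],
    [0, 0, 0],
    [0, 0, 0],
    [0, 0, 0],
    [0, 0, 0]
  ],
  "gripper": [0, 0, 0, 0, 0, 0, 0, 0, 0, 0]
}}

```text
clock: 9.33
eef_pos: [583.7, 81.7, 350.0]
eef_rot: [-3.141, 0.0, 1.805]
wrist_force: [-0.7, 2.2, -1.1]
finger_gap: 0.5
finger_force: 1.1
```

```bash
python3 - <<'E'
from h import *
cv2.imwrite("pics/s6.png",cv2.resize(camera("scene")[20:320,150:470],None,fx=1.8,fy=1.8)[:,:,::-1])
E
```

```text
(no output)
```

View pics/s6.png

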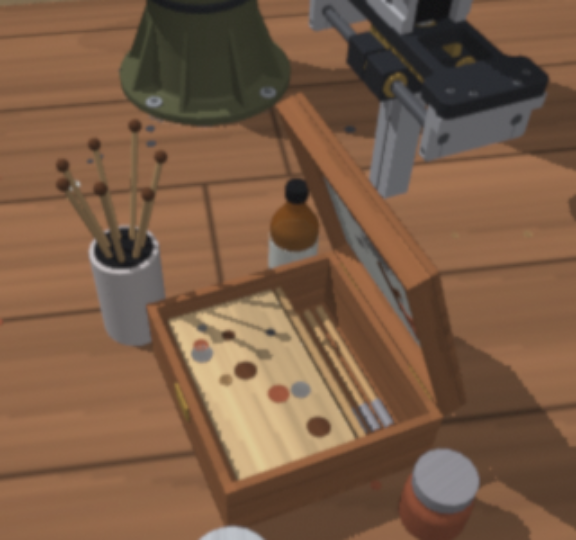

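The fingertips at about (390,190) are pushing the lid's outer face. The lid now leans inwards under about 2.5 N and the box hasn't moved.

>>> {"fn": "carry_out", "kwargs": {
  "slide": [
    [0.005, -0.02, -0.005],
    [0.01, -0.041, -0.011],
    [0.015, -0.061, -0.017],
    [0.019, -0.082, -0.024],
    [0.024, -0.102, -0.031],
    [0.029, -0.122, -0.039],
    [0.034, -0.141, -0.048],
    [0.038, -0.16, -0.057],
    [0.043, -0.179, -0.067],
    [0.047, -0.198, -0.078]
  ],
  "dr": [
    [0, 0, 0],
    [0, 0, 0],
    [0, 0, 0],
    [0, 0, 0],
    [0, 0, 0],
    [0, 0, 0],
    [0, 0, 0],
    [0, 0, 0],
    [0, 0, 0],
    [0, 0, 0]
  ],
  "gripper": [0, 0, 0, 0, 0, 0, 0, 0, 0, 0]
}}

```text
clock: 10.22
eef_pos: [595.5, 32.2, 330.4]
eef_rot: [3.142, 0.0, 1.805]
wrist_force: [-0.7, 2.0, -0.1]
finger_gap: 0.3
finger_force: 0.9
```

>>> {"fn": "carry_out", "kwargs": {
  "slide": [
    [0.005, -0.019, -0.011],
    [0.009, -0.037, -0.022],
    [0.013, -0.054, -0.034],
    [0.017, -0.072, -0.047],
    [0.022, -0.089, -0.06],
    [0.026, -0.105, -0.074],
    [0.029, -0.121, -0.088],
    [0.033, -0.137, -0.103],
    [0.037, -0.153, -0.118],
    [0.04, -0.167, -0.134]
  ],
  "dr": [
    [0, 0, 0],
    [0, 0, 0],
    [0, 0, 0],
    [0, 0, 0],
    [0, 0, 0],
    [0, 0, 0],
    [0, 0, 0],
    [0, 0, 0],
    [0, 0, 0],
    [0, 0, 0]
  ],
  "gripper": [0, 0, 0, 0, 0, 0, 0, 0, 0, 0]
}}

```text
clock: 11.05
eef_pos: [605.5, -9.5, 296.8]
eef_rot: [3.142, 0.0, 1.805]
wrist_force: [0.4, 1.0, 0.8]
finger_gap: 0.7
finger_force: 0.8
```

>>> {"fn": "carry_out", "kwargs": {
  "slide": [
    [0.004, -0.015, -0.016],
    [0.007, -0.029, -0.033],
    [0.01, -0.042, -0.05],
    [0.013, -0.055, -0.067],
    [0.016, -0.067, -0.085],
    [0.019, -0.079, -0.103],
    [0.022, -0.091, -0.122],
    [0.025, -0.101, -0.141],
    [0.027, -0.111, -0.16],
    [0.029, -0.121, -0.18]
  ],
  "dr": [
    [0, 0, 0],
    [0, 0, 0],
    [0, 0, 0],
    [0, 0, 0],
    [0, 0, 0],
    [0, 0, 0],
    [0, 0, 0],
    [0, 0, 0],
    [0, 0, 0],
    [0, 0, 0]
  ],
  "gripper": [0, 0, 0, 0, 0, 0, 0, 0, 0, 0]
}}

```text
clock: 11.88
eef_pos: [612.7, -39.5, 251.7]
eef_rot: [3.142, 0.0, 1.805]
wrist_force: [-0.1, 0.5, 2.2]
finger_gap: 0.8
finger_force: 0.6
```

>>> {"fn": "carry_out", "kwargs": {
  "slide": [
    [0.002, -0.009, -0.02],
    [0.004, -0.018, -0.04],
    [0.006, -0.026, -0.06],
    [0.008, -0.033, -0.08],
    [0.01, -0.04, -0.1],
    [0.011, -0.046, -0.12],
    [0.012, -0.051, -0.138],
    [0.014, -0.056, -0.155],
    [0.015, -0.06, -0.17],
    [0.015, -0.062, -0.184]
  ],
  "dr": [
    [0, 0, 0],
    [0, 0, 0],
    [0, 0, 0],
    [0, 0, 0],
    [0, 0, 0],
    [0, 0, 0],
    [0, 0, 0],
    [0, 0, 0],
    [0, 0, 0],
    [0, 0, 0]
  ],
  "gripper": [0, 0, 0, 0, 0, 0, 0, 0, 0, 0]
}}

```text
clock: 12.72
eef_pos: [616.5, -55.0, 205.8]
eef_rot: [3.142, 0.0, 1.805]
wrist_force: [0.9, -1.0, 0.1]
finger_gap: 0.3
finger_force: 0.6
```

>>> {"fn": "carry_out", "kwargs": {
  "slide": [
    [0, 0, -0.01],
    [0, -0.001, -0.02],
    [0, -0.001, -0.028],
    [0, -0.001, -0.034],
    [0, -0.001, -0.038],
    [0, -0.001, -0.042],
    [0, -0.001, -0.044],
    [0, -0.001, -0.044]
  ],
  "dr": [
    [0, 0, 0],
    [0, 0, 0],
    [0, 0, 0],
    [0, 0, 0],
    [0, 0, 0],
    [0, 0, 0],
    [0, 0, 0],
    [0, 0, 0]
  ],
  "gripper": [0, 0, 0, 0, 0, 0, 0, 0]
}}

```text
clock: 13.38
eef_pos: [616.4, -55.1, 196.8]
eef_rot: [3.141, 0.001, 1.805]
wrist_force: [-6.2, -0.4, 14.7]
finger_gap: 0.3
finger_force: 7.6
```

>>> {"fn": "carry_out", "kwargs": {
  "slide": [
    [0, 0, 0.02],
    [0, 0, 0.1],
    [0, 0, 0.25],
    [0, 0, 0.4],
    [0, 0, 0.55],
    [0, 0, 0.7],
    [0, 0, 0.8],
    [0, 0, 0.8]
  ],
  "dr": [
    [0, 0, 0],
    [0, 0, 0],
    [0, 0, 0],
    [0, 0, 0],
    [0, 0, 0],
    [0, 0, 0],
    [0, 0, 0],
    [0, 0, 0]
  ],
  "gripper": [0, 0, 0, 0, 0, 0, 0, 0]
}}

```text
clock: 14.05
eef_pos: [616.6, -54.9, 401.4]
eef_rot: [3.133, 0.003, 1.806]
wrist_force: [-0.2, -0.2, 1.1]
finger_gap: 0.6
finger_force: 0.0
```

>>> {"fn": "carry_out", "kwargs": {
  "slide": [
    [-0.1, -0.15, 0],
    [-0.2, -0.3, 0],
    [-0.3, -0.45, 0],
    [-0.4, -0.6, 0],
    [-0.5, -0.75, 0],
    [-0.55, -0.85, 0],
    [-0.55, -0.85, 0]
  ],
  "dr": [
    [0, 0, 0],
    [0, 0, 0],
    [0, 0, 0],
    [0, 0, 0],
    [0, 0, 0],
    [0, 0, 0],
    [0, 0, 0]
  ],
  "gripper": [0, 0, 0, 0, 0, 0, 0]
}}

```text
clock: 14.63
eef_pos: [475.9, -271.9, 394.5]
eef_rot: [-3.14, 0.0, 1.801]
wrist_force: [0.3, 0.3, 0.0]
finger_gap: 0.6
finger_force: 0.0
```

```bash
python3 - <<'E'
from h import *
a=camera("scene");b=camera("top")
cv2.imwrite("pics/s7.png",cv2.resize(np.hstack([a[60:400,160:440],b[60:400,120:400]]),None,fx=1.4,fy=1.4)[:,:,::-1])
E
```

```text
(no output)
```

View pics/s7.png

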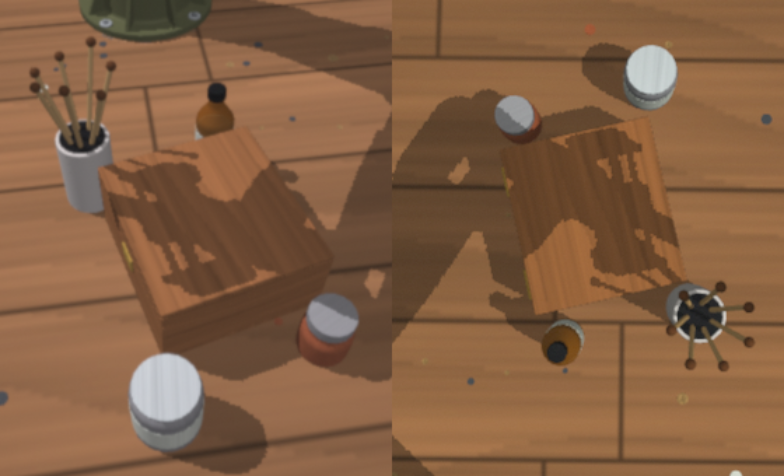

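The lid is flush on the rim in both views (corners about (100,170) and (330,255) in the left one). The pot, bottle, tin and jar stand where they were, and the arm is clear.

```bash
python3 -c "
from cell import *
print(sign_off())"
```

```text
the job is handed in; nothing more can be done
None
```

The job is done and handed in: the flap was pushed flat first, then the lid was swung gently shut, and in the last pictures the box and the four items beside it are where they started.

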